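Park the mill spindle on its flat and hold the clamp collar down on it

TASK

Turn the upright D-shaped spindle of the vegetable mill's drive unit until its flat faces squarely into the slot between the two steel cheeks. Then fetch the loose clamp collar, lower it over the spindle with its thumbscrew in that slot so that the screw's tip comes down along the flat, press it fully down against the sprung washer, and finish while still gripping it and holding it down there (I will tighten the screw while you hold). Do not disturb the salt shaker, tomato and lemon.

Things in the scene. Friction and masses are not known exactly. Their poses are not given: they have to be found in the camera images.
- drive: Drive unit of a hand-cranked vegetable mill, fixed to the worktop left or right of the sink, yaw within 0.4 rad: a low aluminium block 124 (x) x 104 (y) x 36 mm on rubber feet, with a boss (36 mm wide, top at z 60 mm) carrying a washer and an upright spindle. Origin: centre of its underside, on the spindle's axis; z up; -x points from the spindle to the slot between two upright steel cheeks.
- slot (a point): Middle of the slot between the two cheeks, level with their tops (drive frame: x -34, y 0, z 82 mm). The cheeks are 10 mm in x (-39 to -29) and 8 mm in y each, 18 mm apart (slot from y -9 to +9 mm), tops 82 mm above the worktop.
- spindle (a joint): Angle of the spindle about its upright axis, rad, counterclockwise from above. The flat faces the slot at 0 and equally at 6.283 (a full turn); it can turn from -1.2 to 7.5 and stays where it is left (friction about 0.08 N m). It starts between 0.6 and 5.68.
- spindle_top (a point): Centre of the spindle's upper end, on its axis, 120 mm above the worktop. Spindle: steel rod 26 mm in diameter with one flat along its whole length, 7 mm from the axis (20 mm across the flat, 26 mm across the round), upper edge chamfered 2 mm; it stands bare from the washer (z 75 mm) to z 120 mm. The point turns with it; its -x axis is the flat's outward normal.
- spindle_flat (a point): Point on the middle of the flat, 7 mm from the spindle's axis, 107 mm above the worktop; turns with the spindle.
- washer (a joint): Travel of the sprung steel washer (42 mm across) round the spindle's foot, m: 0 = up (its top at z 75 mm), 0.008 = pressed down to its stop (top at z 67 mm). The spring pushes up with about 3 N at 0 and 10 N at the stop.
- collar: Loose clamp collar, aluminium ring 50 mm outside, 30 mm bore, 30 mm high, 0.14 to 0.28 kg, lying on the worktop, bore upright, across the sink from the drive unit. Origin: on its axis at its underside; z up. A thumbscrew passes through its wall on its -x side. Grip it across y, square to the screw (50 mm). Held home, its underside is at z 67 mm and its -x points as the drive's -x.
- screw_head (a point): Centre of the thumbscrew's steel head (collar frame: x -49, y 0, z 10 mm; 16 mm in diameter, 44 to 54 mm from the axis) on an 8 mm shank. Inside the bore the screw's dark tip, 10 mm wide, z 4 to 16 mm, ends 8.7 mm from the axis, so the collar passes over the spindle only with the tip over the flat.
- salt: Salt shaker, 44 mm wide, 90 mm high, bystander; origin under its centre.
- tomato: Tomato, 70 mm, bystander; origin under its centre.
- lemon: Lemon, 72 x 55 x 56 mm, bystander; origin under its centre.
Not all that is in view belongs to the job. Leave any turquoise look-alike of the collar alone.

How it is judged (in metres and radians):
On the way:
1. the spindle's flat faces the slot, within 0.15 rad, before the collar comes onto it ((value of joint spindle between -0.15 and 0.15 rad or value of joint spindle between 6.1332 and 6.4332 rad) and height (world z) of collar below 0.03 m), for 0.2 s.
At the end, for the whole second after the job is handed in: Flat faces the slot within 0.2 rad; collar on the spindle (axis within 4 mm, upright within 0.1 rad), thumbscrew in the slot within 0.2 rad, underside below 70.5 mm, washer pressed over 5.5 of its 8 mm; fingers still grip the collar (over 2 N), collar still ((value of joint spindle between -0.2 and 0.2 rad or value of joint spindle between 6.0832 and 6.4832 rad) and value of joint washer above 0.0055 m and z of collar in the frame of drive below 0.0705 m and horizontal distance between collar and spindle_top below 0.004 m and angle between collar's own z axis and vertical below 0.1 rad and angle between the x axis of collar and the x axis of drive, either way round below 0.2 rad and x of screw_head in the frame of drive below -0.04 m and contact force between the fingers and collar above 2 N and linear speed of collar below 0.02 m/s); the arm keeps its last pose, push and grip.
It fails at once if the salt shaker is moved more than 4 cm (distance of salt from where it was at the start of the episode above 0.04 m).
It fails at once if the tomato is moved more than 4 cm (distance of tomato from where it was at the start of the episode above 0.04 m).
It fails at once if the lemon is moved more than 4 cm (distance of lemon from where it was at the start of the episode above 0.04 m).
It also fails if it takes over 72 s, if anything falls off the work surface, if the arm or the gripper's body presses on something with over 40 N, if the wrist force passes 120 N, or if a joint passes its speed limit or range.

ROBOT

A 7-joint arm with a two-finger parallel gripper is mounted at the origin on a cart in front of the work surface, level with it; the furniture and walls round the work are solid. World frame = base frame: x ahead of the robot, y to its left, z up, the work surface at z = 0. Lengths are in mm, angles in rad, forces in N, time in s.
With the tool pointing down it reaches from about 350 to 775 mm from the base axis. Payload 3.1 kg.
Tool frame: the origin (TCP) lies midway between the tips of the shut fingers; the grasp point (between the pads) lies 19 mm behind it; z points along the fingers, y is the line along which they close (so a half turn about z gives the same grasp; the last joint's range is limited). The gripper opens to 85 mm and grips with 20 to 120 N. Pads are 22 mm wide; open, the fingers measure 114 mm over their backs; the gripper's body (76 mm by 85 mm) begins 54 mm behind the grasp point. The pads swing forward as they close: fully open they stand 13 mm farther back than shut.
Start: joints at [-1.155, 0.311, 0.014, 1.512, -0.004, 1.319, -0.027], TCP at [243.063, 493.394, 231.304] pointing down, gripper open.
Joint ranges: [-2.7, 2.7], [-0.3, 1.91], [-1.27, 1.3], [0.12, 2.57], [-1.44, 4.58], [0.2, 2.03], [-3.05, 3.05]. Speed limits (rad/s): [2.79, 2.79, 3.14, 3.14, 3.14, 3.14, 3.14].

INTERFACE

Orientations are given as [roll, pitch, yaw] about the fixed x, y, z axes, in that order (R = Rz(yaw) Ry(pitch) Rx(roll)).
In Python, from plant import ctrl, viewer, workorder gives the robot as it stands.
- The arm moves only by the shell command python3 -m crank 'ROWS' [FORCE]. ROWS is JSON, a list of rows, each an object with "fingers": the opening, from 0 (shut) to 1 (fully open); "slide": the shift along the tool's x, y, z in units of 30 mm (1.0 is 30 mm), a list of three; "spin": the turn about the tool's z in units of 6 degrees (1.0 is 6 degrees). In form: [{"fingers": fingers, "slide": [x, y, z], "spin": spin}, ...]. A call has 1 to 12 rows; each row shifts and turns the commanded pose from where the row before left it, along the tool's axes as they then stand; what a row does not reach is not made up. A row lasts 1/12 s, in which the tool goes at most 41.7 mm and 7.16 degrees, less where a joint would pass 70% of its speed; a pose out of reach is approached as far as the arm can. A call is refused whole if a number of a shift passes 1 or a number of a turn 1, either way. A call with a gripper value outside its range is refused whole. The fingers move at their own pace and stop on an object; FORCE is the grip in N (left out, the last holds). Time passes only in rows, so rows that do not move let the fingers close. It gives the time, the measured TCP pose, the force, the opening and the grip force at its end, in the units of the state.
- ctrl.get_state(): the state, without advancing time (a new reading comes with each control period).
- viewer.grab_frame(name): name is "scene" or "top"; returns a dict with "img" (400x640x3 uint8, blue, green, red), "fx", "fy", "cx", "cy" (pixels), "pose" (4x4, takes a point from camera to world coordinates). Camera axes: x right, y down, z forward; pixel columns grow to the right and rows downward; lengths in mm; the calibration is good to about 2 mm. A picture is of the moment at which its call begins. There is no depth.
- workorder.job_done(): hands the job in; it is judged then, once.
The state is a dict: "time_s": time; "joint_pos": joint angles; "joint_velocities": joint speeds; "tau": joint torques, N m; "eef_pos": TCP position; "ee_rot": TCP orientation; "wrist_force": force on the tool from outside, world axes, zero at the start; "wrist_torque": the same for the moment, N m; "opening": opening from 0.0 (shut) to 1.0 (fully open); "finger_force": force on a finger pad.
Only numpy, scipy, OpenCV 4.12 (cv2) and the standard library are available. Lean on these libraries where they do the work, as an engineer would, in place of code of your own. Each camera call takes 0.05 s, during which the arm holds its last target. There are 200 camera calls.

## Working session

There is one attempt and no reset: what is moved stays moved. The work goes in short steps, Python scripts to look and compute and a shell command to move; the robot and the scene stay as the last step left them, time stands still between calls to the robot, and variables do not carry over. Pictures are saved under pics/ and viewed, at most 10 in all, crops included, and the job is handed in when it is done.

```bash
ls; mkdir -p pics; cat > look.py <<'E'
import sys,cv2,numpy as np
from plant import ctrl,viewer
def ray(f,u,v):
    P=np.array(f["pose"]);d=P[:3,:3]@np.array([(u-f["cx"])/f["fx"],(v-f["cy"])/f["fy"],1]);return P[:3,3],d
def onz(f,u,v,z):
    o,d=ray(f,u,v);return o+d*(z-o[2])/d[2]
def proj(f,p):
    P=np.array(f["pose"]);c=P[:3,:3].T@(np.array(p,float)-P[:3,3]);return f["fx"]*c[0]/c[2]+f["cx"],f["fy"]*c[1]/c[2]+f["cy"]
E
python3 - <<'E'
from look import *
for n in("scene","top"):
    f=viewer.grab_frame(n);cv2.imwrite(f"pics/{n}0.png",f["img"]);print(n,f["fx"],f["cx"],f["cy"],np.round(f["pose"],3).tolist())
print(ctrl.get_state())
E
```

```text
pics
scene 462.4297865455455 318.718334524964 204.18090682012365 [[0.853, -0.292, 0.431, -105.146], [-0.521, -0.441, 0.731, -1172.423], [-0.023, -0.849, -0.528, 921.569], [0.0, 0.0, 0.0, 1.0]]
top 379.7745977023784 317.16855253413416 199.06082388995335 [[-0.015, -0.997, 0.077, 498.425], [-1.0, 0.016, 0.005, -23.336], [-0.006, -0.077, -0.997, 1286.792], [0.0, 0.0, 0.0, 1.0]]
{'time_s': 0.1, 'joint_pos': array([-1.15472479,  0.31164078,  0.01402452,  1.51288266, -0.00442112,
        1.31920505, -0.02720541]), 'joint_velocities': array([ 2.22726251e-04, -8.17292282e-04,  1.51884924e-03, -5.25791483e-03,
        4.41368973e-04, -3.34640508e-04, -5.76893410e-06]), 'tau': array([ 6.22360949e-04, -3.80854654e+01,  1.46310674e-01, -2.31243753e+01,
        1.21542407e-02,  8.00723123e-03,  2.87499176e-05]), 'eef_pos': array([242.78193692, 492.79239792, 230.33814103]), 'ee_rot': array([-3.13948925e+00,  7.77212081e-05,  2.68385707e+00]), 'wrist_force': array([-0.13796253, -0.27500468,  0.58125725]), 'wrist_torque': array([-0.03549661, -0.02496244, -0.04263034]), 'finger_force': 0.0, 'opening': 0.9960677266609401}
```

View pics/scene0.png

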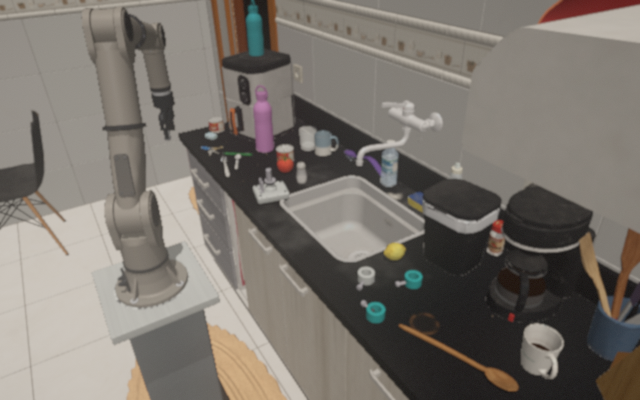

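View pics/top0.png

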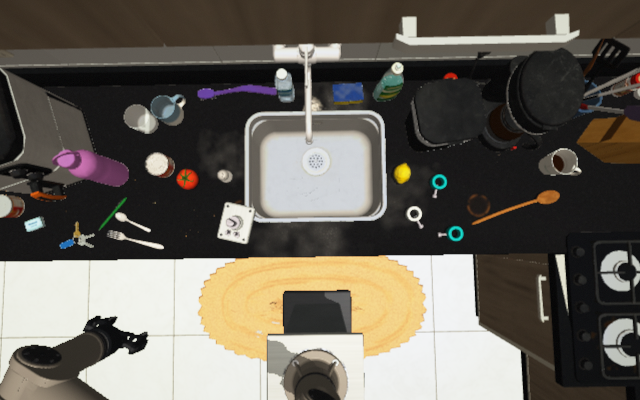

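The drive block is at top px (236,222), left of the sink. The aluminium collar is at (414,214) with its screw toward the lower right, and two turquoise decoys lie to its right. I'll zoom in on both.

```bash
python3 - <<'E'
from look import *
t=cv2.imread("pics/top0.png");s=cv2.imread("pics/scene0.png")
c=lambda im,u,v,h:cv2.resize(im[v-h:v+h,u-h:u+h],(400,300) if 0 else (300,300),interpolation=cv2.INTER_CUBIC)
cv2.imwrite("pics/z0.png",np.vstack([np.hstack([c(t,236,222,25),c(t,414,214,20)]),np.hstack([c(s,270,184,25),c(s,366,276,20)])]))
f=viewer.grab_frame("top")
for n,u,v,z in[("drive",236,222,60),("collar",414,214,30),("salt",225,176,90),("tomato",187,180,35),("lemon",402,173,28)]:print(n,onz(f,u,v,z).round())
g=f["img"];hsv=cv2.cvtColor(g,cv2.COLOR_BGR2HSV)
m=((hsv[...,2]>110)&(hsv[...,1]<80)).astype(np.uint8)
for nm,(x0,y0,x1,y1) in dict(drive=(212,196,262,250),collar=(400,200,430,235)).items():
    k=m[y0:y1,x0:x1]; cs,_=cv2.findContours(k,cv2.RETR_EXTERNAL,2); q=max(cs,key=cv2.contourArea)
    print(nm,cv2.contourArea(q),cv2.minAreaRect(q),x0,y0)
E
```

```text
drive [523. 246.  60.]
collar [ 541. -336.   30.]
salt [669. 275.  90.]
tomato [665. 415.  35.]
lemon [ 678. -302.   28.]
drive 1236.5 ((29.082353591918945, 22.62941551208496), (40.34907150268555, 47.61624526977539), 12.528807640075684) 212 196
collar 193.0 ((16.750001907348633, 16.25), (22.62741470336914, 14.849241256713867), 45.0) 400 200
```

View pics/z0.png

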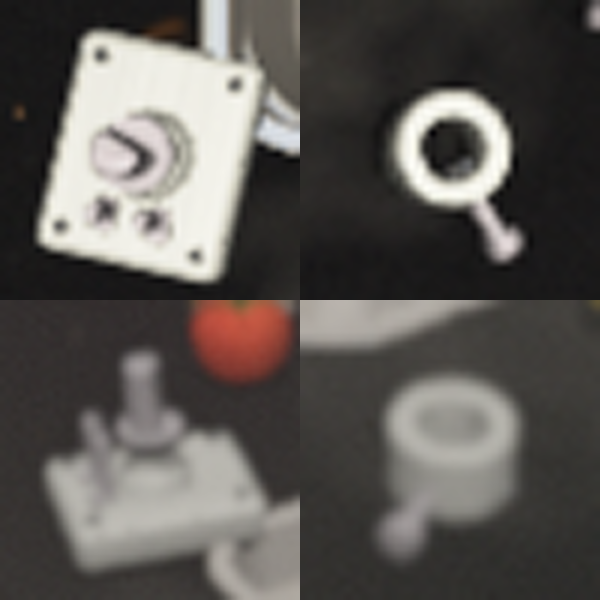

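```bash
python3 - <<'E'
from look import *
ft=viewer.grab_frame("top");fs=viewer.grab_frame("scene")
t=sum(viewer.grab_frame("top")["img"].astype(float) for _ in range(3))/3;s=sum(viewer.grab_frame("scene")["img"].astype(float) for _ in range(3))/3
def c(im,u,v,h):
    k=im[v-h:v+h,u-h:u+h].astype(np.float32);k=np.clip(k,0,255)
    k=(k-k.min())/(k.max()-k.min())*255
    return cv2.resize(k,(400,400),interpolation=cv2.INTER_CUBIC).clip(0,255).astype(np.uint8)
cv2.imwrite("pics/z1.png",np.hstack([c(t,234,222,10),c(s,268,182,16)]))
cor=[(211+x/6,197+y/6) for x,y in[(85,30),(263,65),(218,283),(38,245)]]
C=np.array([onz(ft,*p,36) for p in cor]);print(C.round(1),"centre",C.mean(0).round(1))
print("edges",np.linalg.norm(C-np.roll(C,-1,0),axis=1).round())
x=(C[0]+C[1]-C[2]-C[3])/2;y=(C[0]+C[3]-C[1]-C[2])/2;print("yaw",np.arctan2(x[1],x[0]),np.arctan2(-y[0],y[1]))
c0=onz(ft,414.5,213.7,30);h=onz(ft,421.3,226.4,10);d=c0-h;print("collar",c0,h,np.hypot(*d[:2]),"yaw",np.arctan2(d[1],d[0]))
sp=C.mean(0)
for z in(60,75,120):print(z,proj(ft,[sp[0],sp[1],z]),proj(fs,[sp[0],sp[1],z]))
E
```

```text
[[589.7 287.2  36. ]
 [568.9 189.   36. ]
 [450.1 214.   36. ]
 [472.2 312.5  36. ]] centre [520.2 250.7  36. ]
edges [100. 121. 101. 120.]
yaw -0.20958619160268085 -0.2151743131706461
collar [ 541.59743245 -337.92143724   30.        ] [ 499.43380493 -364.17162929   10.        ] 49.667334015817296 yaw 0.5568565280741966
60 (np.float64(234.54129507061364), np.float64(222.78639803060997)) (np.float64(269.7592034877616), np.float64(183.50782318682607))
75 (np.float64(233.49220055245016), np.float64(222.7188056985181)) (np.float64(269.4457785980982), np.float64(180.06546383712063))
120 (np.float64(230.18349451828425), np.float64(222.50562837923601)) (np.float64(268.4883116313308), np.float64(169.54956202528678))
```

View pics/z1.png

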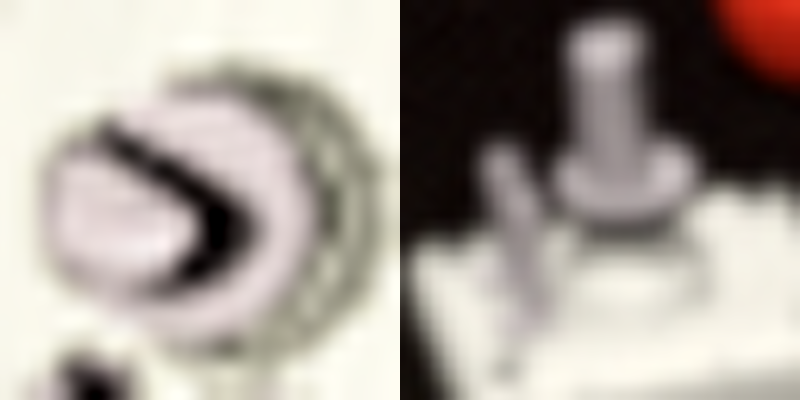

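The top view shows the spindle's end face cut on its upper-right side, at about px (231.3,220.4). The flat's normal is therefore near -0.6 rad in world and the joint reads about 2.75. I can turn it -2.75 in one grasp, starting from tool yaw 4.11 and ending at 1.36.

```bash
python3 -m crank '[{"fingers":1,"slide":[-0.986,-0.263,0],"spin":0},{"fingers":1,"slide":[-0.986,-0.263,0],"spin":0},{"fingers":1,"slide":[-0.986,-0.263,0],"spin":0},{"fingers":1,"slide":[-0.986,-0.263,0],"spin":0},{"fingers":1,"slide":[-0.986,-0.263,0],"spin":0},{"fingers":1,"slide":[-0.986,-0.263,0],"spin":0},{"fingers":1,"slide":[-0.986,-0.263,0],"spin":0},{"fingers":1,"slide":[-0.986,-0.263,0],"spin":0},{"fingers":1,"slide":[-0.986,-0.263,0],"spin":0},{"fingers":1,"slide":[-0.986,-0.263,0],"spin":0},{"fingers":1,"slide":[-0.986,-0.263,0],"spin":0},{"fingers":1,"slide":[-0.986,-0.263,0],"spin":0}]' 40
python3 -m crank '[{"fingers":1,"slide":[0,0,0],"spin":-1},{"fingers":1,"slide":[0,0,0],"spin":-1},{"fingers":1,"slide":[0,0,0],"spin":-1},{"fingers":1,"slide":[0,0,0],"spin":-1},{"fingers":1,"slide":[0,0,0],"spin":-1},{"fingers":1,"slide":[0,0,0],"spin":-1},{"fingers":1,"slide":[0,0,0],"spin":-1},{"fingers":1,"slide":[0,0,0],"spin":-1},{"fingers":1,"slide":[0,0,0],"spin":-1},{"fingers":1,"slide":[0,0,0],"spin":-1},{"fingers":1,"slide":[0,0,0],"spin":-1},{"fingers":1,"slide":[0,0,0],"spin":-1}]'
python3 -c "
from plant import ctrl
s=ctrl.get_state();print(s['joint_pos'])"
```

```text
time_s: 1.55
eef_pos: [520.6, 250.6, 231.4]
ee_rot: [3.141, 0.0, 2.684]
wrist_force: [0.3, -0.4, 0.5]
opening: 1.0
finger_force: 0.0
time_s: 2.55
eef_pos: [519.7, 251.6, 231.3]
ee_rot: [-3.142, 0.0, -2.338]
wrist_force: [0.8, 0.3, -0.5]
opening: 1.002
finger_force: 0.0
[-0.47174979  0.36782216 -0.01210212  1.43240885  0.00447431  1.34132288
  1.89080442]
```

```bash
python3 -m crank '[{"fingers":1,"slide":[0,0,0.5],"spin":-0.8},{"fingers":1,"slide":[0,0,1],"spin":-0.8},{"fingers":1,"slide":[0,0,1],"spin":0},{"fingers":0.7,"slide":[0,0,1],"spin":0},{"fingers":0.6,"slide":[0,0,0.7],"spin":0},{"fingers":0.5,"slide":[0,0,0.5],"spin":0},{"fingers":0.5,"slide":[0,0,0],"spin":0},{"fingers":0.5,"slide":[0,0,0],"spin":0}]' 20
python3 - <<'E'
from look import *
f=viewer.grab_frame("top");s=viewer.grab_frame("scene")
k=lambda im,u,v,h:cv2.resize(im[v-h:v+h,u-h:u+h],(400,400),interpolation=cv2.INTER_CUBIC)
cv2.imwrite("pics/z2.png",np.hstack([k(f["img"],232,218,25),k(s["img"],268,170,25)]))
E
```

```text
time_s: 3.22
eef_pos: [519.2, 251.3, 89.7]
ee_rot: [3.141, -0.002, -2.175]
wrist_force: [0.1, 0.1, 0.9]
opening: 0.502
finger_force: 0.0
```

View pics/z2.png

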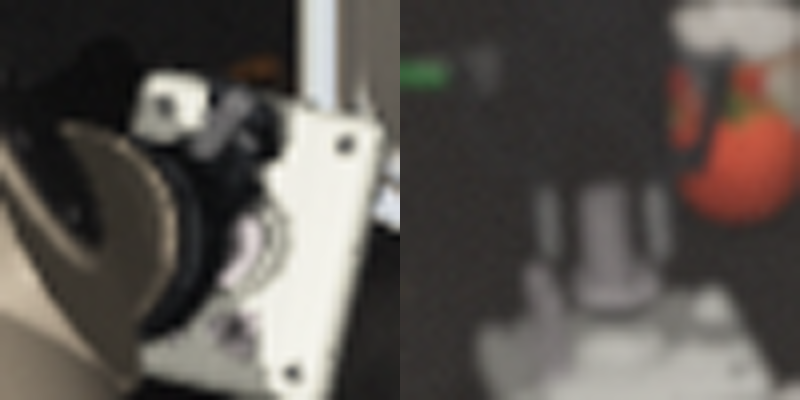

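In the scene half, the pads at crop (547,225) and (657,225) straddle the spindle at (605,240), centred and clear of the cheeks. Now I'll close gently and read the width.

```bash
python3 -m crank '[{"fingers":0,"slide":[0,0,0],"spin":0},{"fingers":0,"slide":[0,0,0],"spin":0},{"fingers":0,"slide":[0,0,0],"spin":0},{"fingers":0,"slide":[0,0,0],"spin":0},{"fingers":0,"slide":[0,0,0],"spin":0},{"fingers":0,"slide":[0,0,0],"spin":0}]' 40
python3 -c "
from plant import ctrl
s=ctrl.get_state();print(s['wrist_torque'],s['eef_pos'],s['ee_rot'],s['opening']*85)"
```

```text
time_s: 3.82
eef_pos: [519.0, 253.6, 92.3]
ee_rot: [3.14, 0.002, -2.174]
wrist_force: [-3.4, 0.4, 5.2]
opening: 0.223
finger_force: 40.5
[0.28064375 0.83548743 0.02865645] [518.9578358  253.58401485  92.25138223] [ 3.14006650e+00  2.38674312e-03 -2.17382346e+00] 18.979028520350365
```

Width is about 19–20 mm, so the pads sit square on the flat, which confirms the angle. Next I'll turn -157.6°, pivoting about the spindle axis 3 mm off the TCP.

```bash
python3 -m crank '[{"fingers":0,"slide":[-0.01,0,0],"spin":0.5},{"fingers":0,"slide":[-0.01,0,0],"spin":1},{"fingers":0,"slide":[-0.01,0,0],"spin":1},{"fingers":0,"slide":[-0.01,0,0],"spin":1},{"fingers":0,"slide":[-0.01,0,0],"spin":1},{"fingers":0,"slide":[-0.01,0,0],"spin":1},{"fingers":0,"slide":[-0.01,0,0],"spin":1},{"fingers":0,"slide":[-0.01,0,0],"spin":1},{"fingers":0,"slide":[-0.01,0,0],"spin":1},{"fingers":0,"slide":[-0.01,0,0],"spin":1},{"fingers":0,"slide":[-0.01,0,0],"spin":1},{"fingers":0,"slide":[0,0,0],"spin":0}]' 40
python3 -m crank '[{"fingers":0,"slide":[-0.01,0,0],"spin":1},{"fingers":0,"slide":[-0.01,0,0],"spin":1},{"fingers":0,"slide":[-0.01,0,0],"spin":1},{"fingers":0,"slide":[-0.01,0,0],"spin":1},{"fingers":0,"slide":[-0.01,0,0],"spin":1},{"fingers":0,"slide":[-0.01,0,0],"spin":1},{"fingers":0,"slide":[-0.01,0,0],"spin":1},{"fingers":0,"slide":[-0.01,0,0],"spin":1},{"fingers":0,"slide":[-0.01,0,0],"spin":1},{"fingers":0,"slide":[-0.01,0,0],"spin":1},{"fingers":0,"slide":[0,0,0],"spin":0},{"fingers":0,"slide":[0,0,0],"spin":0}]'
```

```text
time_s: 4.82
eef_pos: [520.2, 258.2, 92.3]
ee_rot: [3.136, -0.003, 3.009]
wrist_force: [-6.2, 5.5, 6.8]
opening: 0.228
finger_force: 39.8
time_s: 5.82
eef_pos: [524.7, 259.2, 92.3]
ee_rot: [3.135, -0.008, 1.966]
wrist_force: [-0.9, 8.7, 1.4]
opening: 0.221
finger_force: 39.0
```

```bash
python3 -m crank '[{"fingers":0,"slide":[-0.01,0.012,0],"spin":1},{"fingers":0,"slide":[-0.01,0.012,0],"spin":1},{"fingers":0,"slide":[-0.01,0.012,0],"spin":1},{"fingers":0,"slide":[-0.01,0.012,0],"spin":1},{"fingers":0,"slide":[-0.01,0.012,0],"spin":1},{"fingers":0,"slide":[-0.01,0.012,0],"spin":0.8},{"fingers":0,"slide":[0,0,0],"spin":0},{"fingers":0,"slide":[0,0,0],"spin":0},{"fingers":0,"slide":[0,0,0],"spin":0}]'
python3 -c "
from plant import ctrl
s=ctrl.get_state();print(s['wrist_torque'],s['joint_pos'],s['opening']*85)"
```

```text
time_s: 6.57
eef_pos: [527.0, 257.7, 92.3]
ee_rot: [3.141, -0.011, 1.36]
wrist_force: [-1.4, 7.3, 2.3]
opening: 0.22
finger_force: 40.5
[ 1.46320204  0.19931445 -0.07078842] [-0.87974647  0.53869546  0.57465909  1.62509465 -0.33357281  1.06943655
 -0.42047011] 18.695064235436494
```

```bash
python3 -m crank '[{"fingers":0.6,"slide":[0,0,0],"spin":0},{"fingers":0.6,"slide":[0,0,0],"spin":0},{"fingers":0.6,"slide":[0,0,0],"spin":0},{"fingers":0.6,"slide":[0,0,0],"spin":0},{"fingers":0.8,"slide":[0,0,-0.6],"spin":0},{"fingers":1,"slide":[0,0,-1],"spin":0},{"fingers":1,"slide":[0,0,-1],"spin":0},{"fingers":1,"slide":[0,0,-1],"spin":0},{"fingers":1,"slide":[0,0,-0.9],"spin":0},{"fingers":1,"slide":[0,-1,0],"spin":0},{"fingers":1,"slide":[0,-1,0],"spin":0},{"fingers":1,"slide":[0,-1,0],"spin":0}]'
```

```text
time_s: 7.57
eef_pos: [439.1, 268.4, 225.7]
ee_rot: [3.14, -0.0, 1.351]
wrist_force: [-1.3, 1.4, -0.1]
opening: 0.999
finger_force: 0.0
```

```bash
python3 -m crank '[{"fingers":1,"slide":[-0.945,0.387,0],"spin":0},{"fingers":1,"slide":[-0.945,0.387,0],"spin":0},{"fingers":1,"slide":[-0.945,0.387,0],"spin":0},{"fingers":1,"slide":[-0.945,0.387,0],"spin":0},{"fingers":1,"slide":[-0.945,0.387,0],"spin":0},{"fingers":1,"slide":[-0.945,0.387,0],"spin":0},{"fingers":1,"slide":[-0.945,0.387,0],"spin":0},{"fingers":1,"slide":[-0.945,0.387,0],"spin":0},{"fingers":1,"slide":[-0.945,0.387,0],"spin":0},{"fingers":1,"slide":[-0.945,0.387,0],"spin":0}]'
python3 - <<'E'
from look import *
f=viewer.grab_frame("top");s=viewer.grab_frame("scene")
cv2.imwrite("pics/t3.png",f["img"]);cv2.imwrite("pics/s3.png",s["img"])
k=lambda im,u,v,h:cv2.resize(im[v-h:v+h,u-h:u+h],(400,400),interpolation=cv2.INTER_CUBIC)
o=k(f["img"],232,222,12)
for p,c in(([523.4,254.9,120],(0,0,255)),([520.2,250.7,120],(0,160,0))):
    u,v=proj(f,p);cv2.circle(o,(int((u-220+.5)*400/24),int((v-210+.5)*400/24)),3,c,-1)
cv2.imwrite("pics/z3.png",np.hstack([o,k(f["img"],414,214,16)]))
E
```

```text
time_s: 8.4
eef_pos: [491.4, -34.7, 225.4]
ee_rot: [3.141, -0.0, 1.353]
wrist_force: [-0.2, 0.3, 0.1]
opening: 1.002
finger_force: 0.0
```

View pics/z3.png

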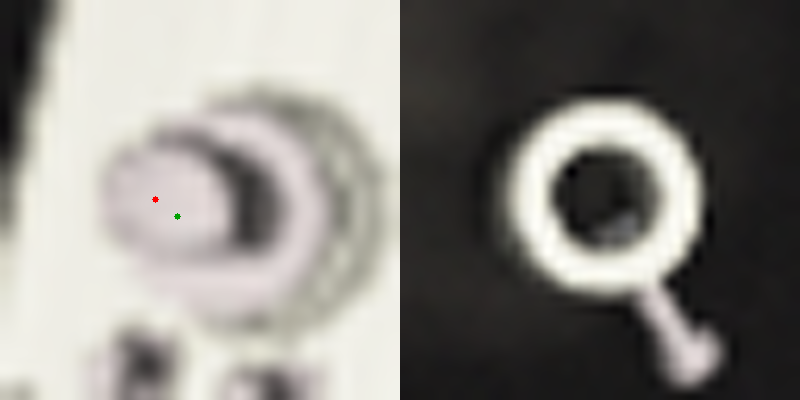

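The spindle end at crop (166,200) now has its flat facing the cheeks, toward the bottom of the picture. That puts the axis near (523,254). The collar ring centre is at px (414.0,213.3).

```bash
python3 -m crank '[{"fingers":1,"slide":[-0.94,0.384,0],"spin":0},{"fingers":1,"slide":[-0.94,0.384,0],"spin":0},{"fingers":1,"slide":[-0.94,0.384,0],"spin":0},{"fingers":1,"slide":[-0.94,0.384,0],"spin":0},{"fingers":1,"slide":[-0.94,0.384,0],"spin":0},{"fingers":1,"slide":[-0.94,0.384,0],"spin":0},{"fingers":1,"slide":[-0.94,0.384,0],"spin":0},{"fingers":1,"slide":[-0.94,0.384,0],"spin":0},{"fingers":1,"slide":[-0.94,0.384,0],"spin":0},{"fingers":1,"slide":[-0.94,0.384,0],"spin":0}]'
python3 -m crank '[{"fingers":1,"slide":[0,0,0],"spin":0.95},{"fingers":1,"slide":[0,0,0],"spin":0.95},{"fingers":1,"slide":[0,0,0],"spin":0.95},{"fingers":1,"slide":[0,0,0],"spin":0.95},{"fingers":1,"slide":[0,0,0],"spin":0.95},{"fingers":1,"slide":[0,0,0],"spin":0.95},{"fingers":1,"slide":[0,0,0],"spin":0.95},{"fingers":1,"slide":[0,0,0],"spin":0.95}]'
python3 - <<'E'
from look import *
f=viewer.grab_frame("top");print(onz(f,414.0,213.3,30),onz(f,420.74,226.2,11))
t=cv2.imread("pics/t3.png");h=cv2.cvtColor(t,cv2.COLOR_BGR2HSV);print(h[213,405:424],)
E
```

```text
time_s: 9.33
eef_pos: [543.5, -333.7, 224.9]
ee_rot: [-3.141, -0.001, 1.354]
wrist_force: [0.4, 0.6, 0.7]
opening: 1.003
finger_force: 0.0
time_s: 10.0
eef_pos: [543.4, -332.4, 225.0]
ee_rot: [-3.141, 0.0, 0.553]
wrist_force: [0.4, -0.0, 0.1]
opening: 1.001
finger_force: 0.0
[ 542.94419657 -336.31808239   30.        ] [ 500.12866912 -362.05881209   11.        ]
[[ 24  24  54]
 [ 24  22 116]
 [ 25  21 211]
 [ 30   8 244]
 [ 28  17 225]
 [ 24  21  61]
 [ 30  16  31]
 [ 20  21  36]
 [ 23  26  39]
 [ 20  22  35]
 [ 30  21  24]
 [ 20  17  44]
 [ 30  21  72]
 [ 22  23 124]
 [ 26  17 220]
 [ 26   7 246]
 [ 28  17 223]
 [ 25  22  70]
 [ 20  22  35]]
```

```bash
python3 -m crank '[{"fingers":1,"slide":[-0.064,0.078,0.6],"spin":0},{"fingers":1,"slide":[0,0,1],"spin":0},{"fingers":1,"slide":[0,0,1],"spin":0},{"fingers":1,"slide":[0,0,1],"spin":0},{"fingers":1,"slide":[0,0,1],"spin":0},{"fingers":1,"slide":[0,0,1],"spin":0},{"fingers":1,"slide":[0,0,0.8],"spin":0},{"fingers":1,"slide":[0,0,0.6],"spin":0},{"fingers":1,"slide":[0,0,0.4],"spin":0},{"fingers":1,"slide":[0,0,0],"spin":0}]'
python3 -m crank '[{"fingers":0.4,"slide":[0,0,0],"spin":0},{"fingers":0.4,"slide":[0,0,0],"spin":0},{"fingers":0.4,"slide":[0,0,0],"spin":0},{"fingers":0.4,"slide":[0,0,0],"spin":0},{"fingers":0.4,"slide":[0,0,0],"spin":0},{"fingers":0.4,"slide":[0,0,0],"spin":0}]' 60
```

```text
time_s: 10.88
eef_pos: [541.4, -333.8, 0.1]
ee_rot: [-3.136, 0.002, 0.559]
wrist_force: [-0.4, 0.8, 0.1]
opening: 1.002
finger_force: 0.0
time_s: 11.38
eef_pos: [544.3, -337.0, 5.7]
ee_rot: [3.138, -0.002, 0.558]
wrist_force: [-0.1, 0.5, 5.4]
opening: 0.576
finger_force: 62.3
```

```bash
python3 -m crank '[{"fingers":0.4,"slide":[0,0,-0.3],"spin":0},{"fingers":0.4,"slide":[0,0,-0.7],"spin":0},{"fingers":0.4,"slide":[0,0,-1],"spin":0},{"fingers":0.4,"slide":[0,0,-1],"spin":0},{"fingers":0.4,"slide":[0,0,-1],"spin":0},{"fingers":0.4,"slide":[0,0,-1],"spin":0},{"fingers":0.4,"slide":[0,0,-0.5],"spin":0},{"fingers":0.4,"slide":[0.25,-0.43,0],"spin":0},{"fingers":0.4,"slide":[0.493,-0.855,0],"spin":0},{"fingers":0.4,"slide":[0.493,-0.855,0],"spin":0},{"fingers":0.4,"slide":[0.493,-0.855,0],"spin":0},{"fingers":0.4,"slide":[0.493,-0.855,0],"spin":0}]' 80
python3 -m crank '[{"fingers":0.4,"slide":[0.493,-0.855,0],"spin":0},{"fingers":0.4,"slide":[0.493,-0.855,0],"spin":0},{"fingers":0.4,"slide":[0.493,-0.855,0],"spin":0},{"fingers":0.4,"slide":[0.493,-0.855,0],"spin":0},{"fingers":0.4,"slide":[0.493,-0.855,0],"spin":0},{"fingers":0.4,"slide":[0.493,-0.855,0],"spin":0},{"fingers":0.4,"slide":[0.493,-0.855,0],"spin":0},{"fingers":0.4,"slide":[0.493,-0.855,0],"spin":0},{"fingers":0.4,"slide":[0.493,-0.855,0],"spin":0},{"fingers":0.4,"slide":[0.493,-0.855,0],"spin":0},{"fingers":0.4,"slide":[0.493,-0.855,0],"spin":0},{"fingers":0.4,"slide":[0.25,-0.43,0],"spin":0}]'
python3 -m crank '[{"fingers":0.4,"slide":[0.493,-0.855,0],"spin":0.5},{"fingers":0.4,"slide":[0,0,0],"spin":1},{"fingers":0.4,"slide":[0,0,0],"spin":1},{"fingers":0.4,"slide":[0,0,0],"spin":1},{"fingers":0.4,"slide":[0,0,0],"spin":1},{"fingers":0.4,"slide":[0,0,0],"spin":1},{"fingers":0.4,"slide":[0,0,0],"spin":1},{"fingers":0.4,"slide":[0,0,0],"spin":0.95},{"fingers":0.4,"slide":[0,0,0],"spin":0},{"fingers":0.4,"slide":[0,0,0],"spin":0}]'
```

```text
time_s: 12.38
eef_pos: [537.8, -200.9, 168.4]
ee_rot: [-3.141, -0.0, 0.557]
wrist_force: [0.4, 0.7, -1.6]
opening: 0.564
finger_force: 82.7
time_s: 13.38
eef_pos: [525.5, 143.5, 168.0]
ee_rot: [-3.138, -0.001, 0.564]
wrist_force: [-0.1, 1.3, -1.2]
opening: 0.565
finger_force: 82.7
time_s: 14.22
eef_pos: [525.2, 167.6, 168.3]
ee_rot: [3.142, 0.0, -0.22]
wrist_force: [1.2, -0.2, -0.8]
opening: 0.563
finger_force: 82.7
```

```bash
python3 -m crank '[{"fingers":0.4,"slide":[-0.173,-0.707,0],"spin":0},{"fingers":0.4,"slide":[-0.173,-0.707,0],"spin":0},{"fingers":0.4,"slide":[-0.173,-0.707,0],"spin":0},{"fingers":0.4,"slide":[-0.173,-0.707,0],"spin":0},{"fingers":0.4,"slide":[0,0,0],"spin":0},{"fingers":0.4,"slide":[0,0,0],"spin":0},{"fingers":0.4,"slide":[0,0,0],"spin":0}]'
python3 - <<'E'
from look import *
f=viewer.grab_frame("top");s=viewer.grab_frame("scene")
cv2.imwrite("pics/t4.png",f["img"]);cv2.imwrite("pics/s4.png",s["img"])
k=lambda im,u,v,h:cv2.resize(im[v-h:v+h,u-h:u+h],(400,400),interpolation=cv2.INTER_CUBIC)
cv2.imwrite("pics/z4.png",np.hstack([k(f["img"],232,222,25),k(s["img"],268,165,25)]))
p=ctrl.get_state()["eef_pos"];c=np.cos(-.22);sn=np.sin(-.22)
b=np.array([p[0],p[1],162.6]);hd=b+[-49*c,-49*sn,10]
print(p,"head",proj(f,hd),proj(s,hd),"bottom",proj(s,b),"spindle",proj(s,[523.4,254.9,120]))
E
```

```text
time_s: 14.8
eef_pos: [523.9, 253.8, 168.4]
ee_rot: [3.141, -0.0, -0.222]
wrist_force: [1.0, -0.8, -1.4]
opening: 0.567
finger_force: 82.8
[524.17489882 253.10513459 168.62212494] head (np.float64(221.4498831329703), np.float64(237.33143460601195)) (np.float64(254.98535643361353), np.float64(158.54421859649005)) bottom (np.float64(268.2276307765019), np.float64(158.8168884056774)) spindle (np.float64(268.75138780812944), np.float64(168.89686126386832))
```

View pics/z4.png

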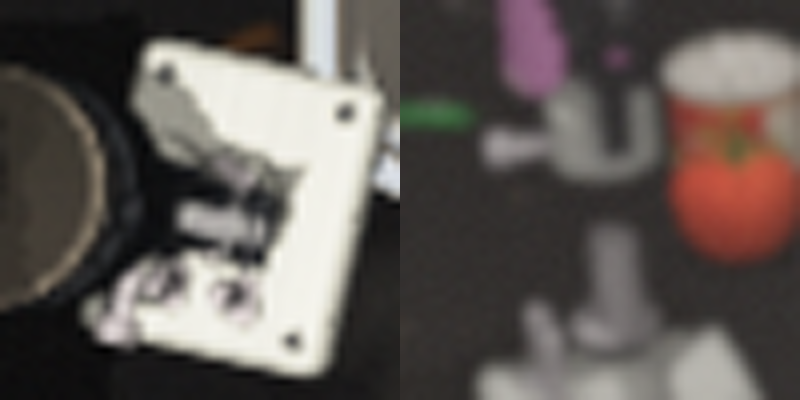

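The head sits at top px (221.3,237.2), against a predicted (221.4,237.3), so the grasp is true and the collar is over the spindle. Now I'll lower it.

```bash
python3 -m crank '[{"fingers":0.4,"slide":[0,-0.02,0.5],"spin":0},{"fingers":0.4,"slide":[0,0,0.5],"spin":0},{"fingers":0.4,"slide":[0,0,0.3],"spin":0},{"fingers":0.4,"slide":[0,0,0],"spin":0}]'
python3 -m crank '[{"fingers":0.4,"slide":[0,0,0.1],"spin":0},{"fingers":0.4,"slide":[0,0,0.1],"spin":0},{"fingers":0.4,"slide":[0,0,0.1],"spin":0},{"fingers":0.4,"slide":[0,0,0],"spin":0}]'
```

```text
time_s: 15.23
eef_pos: [522.6, 254.3, 127.3]
ee_rot: [3.139, 0.004, -0.224]
wrist_force: [-0.0, -0.2, -1.1]
opening: 0.563
finger_force: 82.8
time_s: 15.57
eef_pos: [524.0, 255.4, 120.2]
ee_rot: [3.142, 0.0, -0.222]
wrist_force: [-0.4, 0.5, -1.0]
opening: 0.562
finger_force: 82.8
```

```bash
python3 -m crank '[{"fingers":0.4,"slide":[0,0,0.1],"spin":0},{"fingers":0.4,"slide":[0,0,0.1],"spin":0},{"fingers":0.4,"slide":[0,0,0.1],"spin":0},{"fingers":0.4,"slide":[0,0,0],"spin":0}]'
```

```text
time_s: 15.9
eef_pos: [523.6, 255.5, 110.6]
ee_rot: [3.141, 0.001, -0.222]
wrist_force: [-0.2, 0.2, -1.5]
opening: 0.567
finger_force: 82.8
```

```bash
python3 -m crank '[{"fingers":0.4,"slide":[0,0,0.2],"spin":0},{"fingers":0.4,"slide":[0,0,0.2],"spin":0},{"fingers":0.4,"slide":[0,0,0.2],"spin":0},{"fingers":0.4,"slide":[0,0,0.2],"spin":0},{"fingers":0.4,"slide":[0,0,0.1],"spin":0},{"fingers":0.4,"slide":[0,0,0],"spin":0}]' 100
python3 -m crank '[{"fingers":0.4,"slide":[0,0,0.1],"spin":0},{"fingers":0.4,"slide":[0,0,0.1],"spin":0},{"fingers":0.4,"slide":[0,0,0.1],"spin":0},{"fingers":0.4,"slide":[0,0,0],"spin":0},{"fingers":0.4,"slide":[0,0,0],"spin":0}]'
```

```text
time_s: 16.4
eef_pos: [523.4, 255.3, 83.1]
ee_rot: [3.14, 0.001, -0.222]
wrist_force: [-0.0, 1.0, -2.7]
opening: 0.557
finger_force: 102.8
time_s: 16.82
eef_pos: [524.4, 255.5, 76.0]
ee_rot: [-3.141, -0.001, -0.222]
wrist_force: [-2.3, 0.7, 4.1]
opening: 0.56
finger_force: 103.3
```

```bash
python3 -m crank '[{"fingers":0.4,"slide":[0,0,0.1],"spin":0},{"fingers":0.4,"slide":[0,0,0.05],"spin":0},{"fingers":0.4,"slide":[0,0,0],"spin":0},{"fingers":0.4,"slide":[0,0,0],"spin":0},{"fingers":0.4,"slide":[0,0,0],"spin":0}]'
```

```text
time_s: 17.23
eef_pos: [524.5, 255.5, 72.9]
ee_rot: [-3.14, -0.0, -0.222]
wrist_force: [-3.9, -0.3, 11.6]
opening: 0.556
finger_force: 104.2
```

```bash
python3 -m crank '[{"fingers":0.4,"slide":[0,0,0.05],"spin":0},{"fingers":0.4,"slide":[0,0,0],"spin":0},{"fingers":0.4,"slide":[0,0,0],"spin":0},{"fingers":0.4,"slide":[0,0,0],"spin":0},{"fingers":0.4,"slide":[0,0,0],"spin":0},{"fingers":0.4,"slide":[0,0,0],"spin":0}]'
python3 - <<'E'
from look import *
f=viewer.grab_frame("top");s=viewer.grab_frame("scene")
k=lambda im,u,v,h:cv2.resize(im[v-h:v+h,u-h:u+h],(400,400),interpolation=cv2.INTER_CUBIC)
cv2.imwrite("pics/z5.png",np.hstack([k(f["img"],232,222,25),k(s["img"],268,175,25)]))
E
```

```text
time_s: 17.73
eef_pos: [524.6, 255.5, 72.9]
ee_rot: [-3.139, -0.0, -0.222]
wrist_force: [-7.0, -1.2, 19.1]
opening: 0.555
finger_force: 105.0
```

View pics/z5.png

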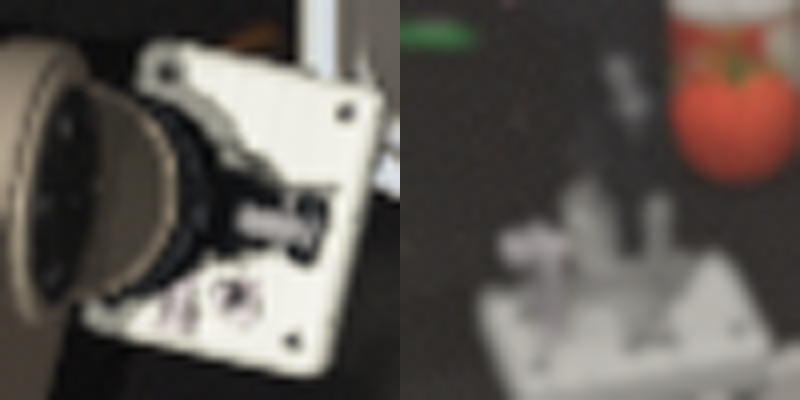

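The scene half shows the collar down on the boss, with the screw head in the slot at crop (530,243). The height held at 72.9 while the force rose to 19 N, so the washer is at its stop. I'm handing it in.

```bash
python3 -c "
from plant import workorder
print(workorder.job_done())"
```

```text
the job is handed in; nothing more can be done
None
```

I turned the spindle's flat to face the slot, lowered the collar over it with the thumbscrew in the slot, and handed the job in at about 18 s, still gripping it (about 105 N) and holding it down on the washer's stop. No verdict came back, and I didn't check the salt shaker, tomato and lemon afterwards, though the arm stayed clear of them.

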